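Load the block heater and hold a surface temperature probe on its check ring

ROBOT

A 6-joint arm with a two-finger parallel gripper is mounted at the origin on a cart in front of the work surface, level with it; the furniture and walls round the work are solid. World frame = base frame: x ahead of the robot, y to its left, z up, the work surface at z = 0. Lengths are in m, angles in rad, forces in N, time in s.
With the tool pointing down it reaches from about 0.425 to 0.95 m from the base axis. Payload 3.5 kg.
Tool frame: the origin (TCP) lies midway between the tips of the shut fingers; the grasp point (between the pads) lies 19 mm behind it; x points along the fingers, y is the direction in which the jaws open and shut, and the axes are right-handed (so a half turn about x gives the same grasp; the last joint's range is limited). The gripper opens to 85 mm and grips with 20 to 120 N. Pads are 22 mm wide; open, the fingers measure 114 mm over their backs; the gripper's body (76 mm by 85 mm) begins 54 mm behind the grasp point. The pads swing forward as they close: fully open they stand 13 mm farther back than shut.
Start: joints at [1.069, 0.286, 1.577, -0, 1.279, -0.15], TCP at [0.233, 0.634, 0.231] pointing down, gripper open.
Joint ranges: [-2.77, 2.77], [-0.9, 2.22], [0.21, 2.48], [-1.53, 4.67], [0.24, 2.81], [-2.84, 2.84]. Speed limits (rad/s): [2.79, 2.79, 3.14, 3.14, 3.14, 3.14].

INTERFACE

Orientations are given as a unit quaternion [x, y, z, w].
In Python, from plant import ctrl, vision gives the robot as it stands. The module is installed in compiled form; this text tells all that it offers.
- The arm moves only by the tool play_rows, never from a script. Its arguments are lists of equal length, an entry for each row: "claw": the closure in counts, from 0 (fully open) to 255 (shut); "travel": the shift along the tool's x, y, z in m, a list of three; "dr": the turn, a rotation vector about the tool's x, y, z in rad, a list of three. In form: {"claw": [claw, ...], "travel": [[tx, ty, tz], ...], "dr": [[wx, wy, wz], ...]}. A call has 1 to 20 rows; each row is the pose to reach, as a shift and turn from the pose measured when the call began, along the tool's axes at that moment; what a row does not reach only later rows make up. A row lasts 1/10 s, in which the tool goes at most 50 mm and 8.59 degrees, less where a joint would pass 70% of its speed; a pose out of reach is approached as far as the arm can. A call with a gripper value outside its range is refused whole. The fingers move at their own pace and stop on an object; "force" is the grip in N (left out, the last holds). Time passes only in rows, so rows that repeat a pose let the fingers close. It gives the time, the measured TCP pose, the force and the opening at its end, in the units of the state.
- ctrl.get_state(): the state, without advancing time (a new reading comes with each control period).
- vision.read_camera(name): name is "side" or "top"; returns a dict with "img" (420x560x3 uint8, red, green, blue), "range_z" (420x560 float32, m along the optical axis (not along the pixel's ray), 0 where there is no reading), "K" (3x3 intrinsics, pixels), "distortion" ([k1, k2, p1, p2, k3] as OpenCV has them; the pictures are not rectified), "world_to_cam" (4x4, takes a point from world to camera coordinates). Camera axes: x right, y up, looking along -z (the intrinsics and any distortion apply to the point x, -y, -z); pixel columns grow to the right and rows downward; lengths in m; the calibration is good to about 2 mm. A picture is of the moment at which its call begins.
- ctrl.sign_off(): hands the job in, once; it reports no verdict.
The state is a dict: "time": time; "qpos": joint angles; "dq": joint speeds; "joint_efforts": joint torques, N m; "eef_pos": TCP position; "tcp_rot": TCP orientation; "contact_force": force on the tool from outside, world axes, zero at the start; "wrist_torque": the same for the moment, N m; "opening": opening from 0.0 (shut) to 1.0 (fully open).
Only numpy, scipy, OpenCV 4.12 (cv2) and the standard library are available. Lean on these libraries where they do the work, as an engineer would, in place of code of your own. Each camera call takes 0.05 s, during which the arm holds its last target.

TASK

The block heater's check reading is taken fully loaded, so first lower the two small brown screw-cap bottles upright into the two empty round wells of its bottle block, one in each, letting go only when they are down on the bottom. Then lift the surface probe straight up out of its stand and hold it upright on the plain flat block, tip inside the engraved ring, pressing lightly so that the sprung tip goes in about half of its 10 mm travel, never hard. Finish holding it there in your grip, pressed and still; knock nothing over and leave the dropper bottle, the sample cup with them and the pen where they are.

Things in the scene. Friction and masses are not known exactly. Their poses are not given: they have to be found in the camera images.
- bottle_a_mid (a point): first brown bottle to load: round, 45 mm body up to 74 mm, then a black cap 27 mm wide and 16 mm high, 90 mm tall in all, about 85 g. The point is on its axis, 45 mm above its bottom; z is its axis, up. The body or the cap can be gripped. The two brown bottles are interchangeable; they stand on the worktop (z = 0) right of the heater.
- bottle_b_mid (a point): second brown bottle to load, same shape and size; point on its axis, 45 mm above its bottom, z up.
- bottle_block: the bottle block, an aluminium block 128 x 62 mm and 45 mm high with two round wells in its length, the only wells that take the bottles. One of three equal-sized blocks side by side in the heater's bay (their order varies). Origin under its centre on the bay's floor, 30 mm above the worktop; its top is at 75 mm; x along its length (away from the robot), z up. The blocks and heater are fixed.
- well_front (a point): middle of the mouth of the well nearer the robot, 75 mm above the worktop: round, 51 mm across with a small chamfer, 35 mm deep, flat floor (40 mm above the worktop). A seated bottle stands 55 mm out of it. x and y as for the bottle block. The wells lie 62 mm apart.
- well_back (a point): middle of the mouth of the far well, the same size and depth.
- flat_block: the plain flat block in the same bay, 128 x 62 x 45 mm, solid, top 75 mm above the worktop, with 3 mm high slide stops along its long edges; origin under its centre, axes as for the bottle block. The third block holds small capped tubes that stand 10 mm out of it.
- ring (a point): centre of the engraved dark ring, 24 mm across, in the middle of the flat block's top, where the probe's tip belongs; z up.
- heater: the block heater: white housing, 206 x 224 mm, walls 72 mm high, with a sloping control panel toward the robot; fixed. Origin on the worktop under the middle of the bay; x away from the panel.
- probe: the surface probe, loose, about 0.1 kg: a white box-shaped handle 20 mm (its x) by 30 mm (its y), 95 mm long, over a 9 mm steel stem with a sprung tip. Origin on its axis at the end of the tip when the tip is out; z along its axis, from the tip to the handle; the handle runs from z = 72 mm to 167 mm.
- probe_grip (a point): point on the probe's axis in the middle of the gripping part of the handle, 142 mm above the tip's end (tip out) and 25 mm below the top of the handle; handle 20 mm thick along x, 30 mm wide along y; z up when upright. In the stand it is about 154 mm above the worktop and free on all sides.
- probe_end (a point): end of the sprung tip, a flat copper disc 10 mm across; moves with the tip.
- probe_tip (a joint): how far the sprung tip is pushed into the stem, m: 0 out, 0.010 fully in. The spring takes about 0.9 N to start and 3 N per 10 mm more, so about 2.4 N at half travel.
- probe_stand: the probe's stand, grey, fixed: foot 84 x 60 mm on the worktop, forked ledge 84 mm above the worktop on which the handle's lower end rests, with a collar round it up to 102 mm; origin on the worktop below the probe's axis; its front is open to -x. The probe is lifted straight up; 20 mm frees the handle from the collar and 95 mm brings the whole stem above it.
- dropper_mid (a point): bystander: a small white dropper bottle, 27 mm wide, 74 mm tall; point on its axis 37 mm up. Must stay.
- cup_mid (a point): bystander: a screw-cap sample cup with a pale cap, 52 mm wide, 64 mm tall; point on its axis 32 mm up. Must stay.
- pen: bystander: a ball pen lying flat behind the bottles, in front of the lidded steel box, 149 mm long (its y), 11 mm thick; must stay.
Not all that is in view belongs to the job. What is shaped like the part that bears bottle_b_mid but green is not meant.

How it is judged:
By the outcome, as a careful person would: the job done as asked, in the order asked, and still so for the second after the job is handed in, while the arm keeps its last pose, push and grip.
It also fails if it takes over 72 s, if anything falls off the work surface, if the arm or the gripper's body presses on something with over 40 N, if the wrist force passes 120 N, or if a joint passes its speed limit or range.

## Working session

There is one attempt and no reset: what is moved stays moved. The work goes in short steps, Python scripts to look and compute and a tool call to move; the robot and the scene stay as the last step left them, time stands still between calls to the robot, and variables do not carry over. Pictures are saved under pics/ and viewed, and the job is handed in when it is done.

Besides the shell and the picture viewer there is one more tool, called as name(argument=value, ...) on one line, values as JSON. play_rows: Moves the arm, as the interface text tells. Its arguments: {"type":"object","properties":{"claw":{"type":"array","items":{"type":"number"}},"travel":{"type":"array","items":{"type":"array","items":{"type":"number"}}},"dr":{"type":"array","items":{"type":"array","items":{"type":"number"}}},"force":{"type":"number"}},"required":["claw","travel","dr"]}

```bash
mkdir -p pics; ls
cat > h.py <<'E'
import numpy as np, cv2
from plant import ctrl, vision
def shot(n):
    return vision.read_camera(n)
def pt(c,u,v,z=None,rad=1):
    """pixel->world; using plane z, or depth if None"""
    K=np.array(c['K']);d=np.array(c['distortion'],float)
    n=cv2.undistortPoints(np.array([[[u,v]]],float),K,d)[0,0]
    T=np.linalg.inv(np.array(c['world_to_cam']))
    ray=np.array([n[0],-n[1],-1.])
    o=T[:3,3]; r=T[:3,:3]@ray
    if z is None:
        p=c['range_z'][int(v)-rad:int(v)+rad+1,int(u)-rad:int(u)+rad+1]; p=p[p>0]
        s=np.median(p)
    else: s=(z-o[2])/r[2]
    return o+s*r
def proj(c,P):
    P=np.atleast_2d(P).astype(float);W=np.array(c['world_to_cam'])
    q=P@W[:3,:3].T+W[:3,3]; q=q*[1,-1,-1]
    return cv2.projectPoints(q,np.zeros(3),np.zeros(3),np.array(c['K']),np.array(c['distortion'],float))[0][:,0]
def cloud(c):
    h,w=c['range_z'].shape
    uu,vv=np.meshgrid(np.arange(w),np.arange(h))
    n=cv2.undistortPoints(np.stack([uu,vv],-1).reshape(-1,1,2).astype(float),np.array(c['K']),np.array(c['distortion'],float))[:,0]
    s=c['range_z'].reshape(-1,1).astype(float)
    q=np.c_[n[:,0],-n[:,1],-np.ones(len(n))]*s
    T=np.linalg.inv(np.array(c['world_to_cam']))
    P=q@T[:3,:3].T+T[:3,3]; P[s[:,0]==0]=np.nan
    return P.reshape(h,w,3)
def save(c,f,box=None,k=1):
    im=c['img'][:,:,::-1]
    if box: u0,v0,u1,v1=box; im=im[v0:v1,u0:u1]
    if k!=1: im=cv2.resize(im,None,fx=k,fy=k,interpolation=cv2.INTER_CUBIC)
    cv2.imwrite('pics/'+f,im)
E
python3 - <<'E'
from h import *
import pickle
for n in('side','top'):
    c=shot(n); save(c,n+'0.png'); pickle.dump(c,open(n+'0.pkl','wb'))
    print(n,np.linalg.inv(c['world_to_cam'])[:3,3].round(3),c['K'].tolist() if hasattr(c['K'],'tolist') else c['K'])
print(ctrl.get_state())
E
```

```text
pics
side [0.421 0.765 0.73 ] [[414.001811962363, 0.0, 276.8637730423434], [0.0, 414.001811962363, 209.2872458065019], [0.0, 0.0, 1.0]]
top [ 0.333 -0.149  1.075] [[428.0951180591871, 0.0, 279.58045728233566], [0.0, 428.0951180591871, 216.6749245541144], [0.0, 0.0, 1.0]]
{'time': 0.1, 'qpos': array([ 1.06900475e+00,  2.87119501e-01,  1.57804884e+00,  2.10710566e-05,
        1.27861224e+00, -1.49988048e-01]), 'dq': array([ 4.59418392e-05, -1.25245358e-03, -3.77930788e-03,  5.33689829e-04,
       -9.00018737e-04, -4.97412899e-04]), 'joint_efforts': array([ 1.33530026e-03, -4.07291973e+01, -2.93700564e+01, -9.29920111e-05,
        3.34487857e-03,  1.30262836e-05]), 'eef_pos': array([0.23226547, 0.63313767, 0.23004734]), 'tcp_rot': array([ 0.12301239,  0.69644913, -0.12447349,  0.69594031]), 'contact_force': array([0.30042218, 0.04746036, 0.27491507]), 'wrist_torque': array([-0.01929655,  0.02776257, -0.0349544 ]), 'opening': 0.9988350371059768}
```

View pics/side0.png

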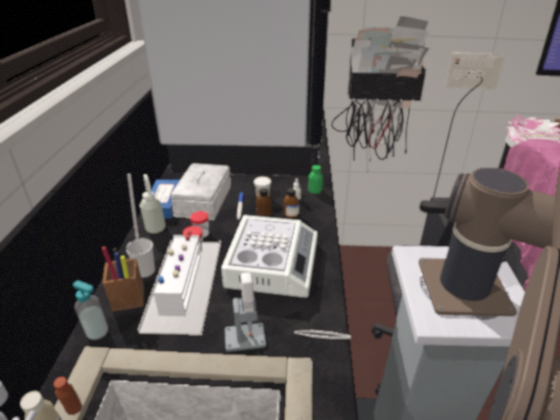

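View pics/top0.png

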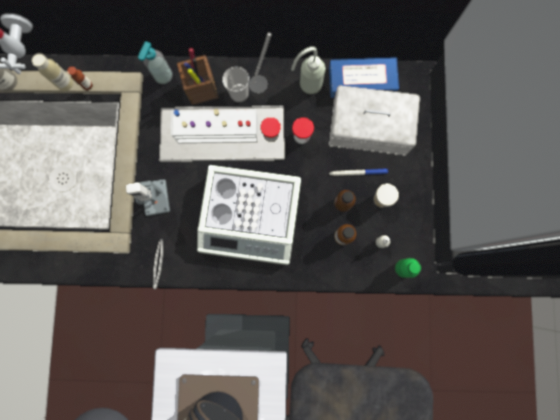

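The top view shows the heater near (250,215), with the bottle block on its left, the tubes in the middle and the flat block on the right (ring at about (277,209)). The brown bottles are at (345,198) and (346,234), the cup at (386,195), the dropper at (383,241), the pen at (358,172) and the probe stand at (150,192). I'll enlarge these next.

Run:
```python
from h import *
import pickle
c=pickle.load(open('top0.pkl','rb'))
save(c,'t1.png',(190,160,310,270),6)
save(c,'t2.png',(320,155,440,285),4.6)
save(c,'t3.png',(110,160,190,230),8)
c=pickle.load(open('side0.pkl','rb'))
save(c,'s1.png',(210,160,340,360),3)
```

```text
(no output)
```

View pics/t1.png

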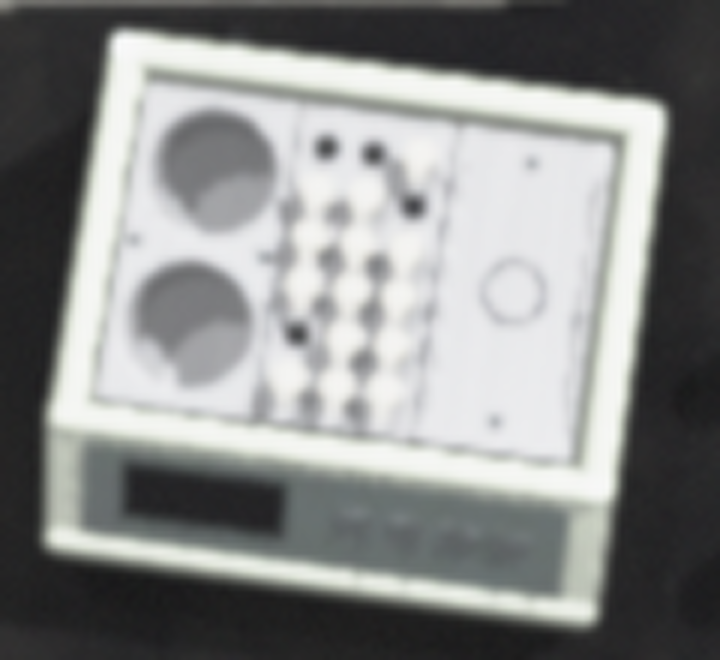

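View pics/t2.png

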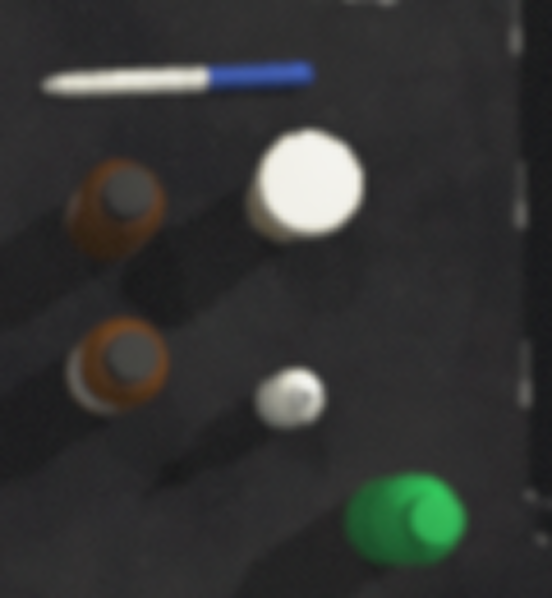

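View pics/t3.png

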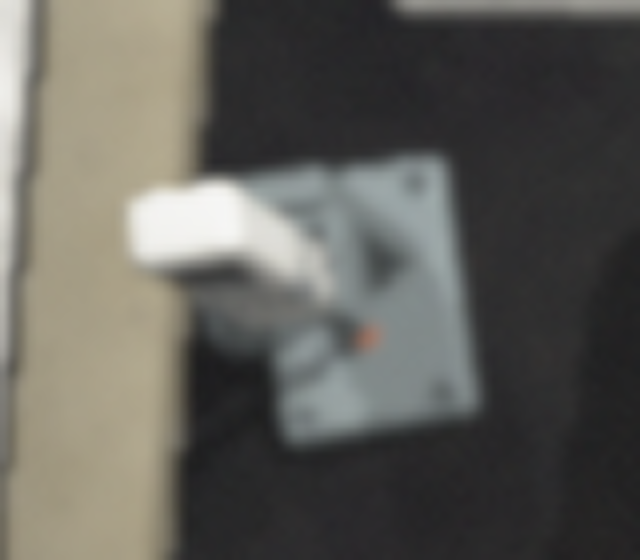

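View pics/s1.png

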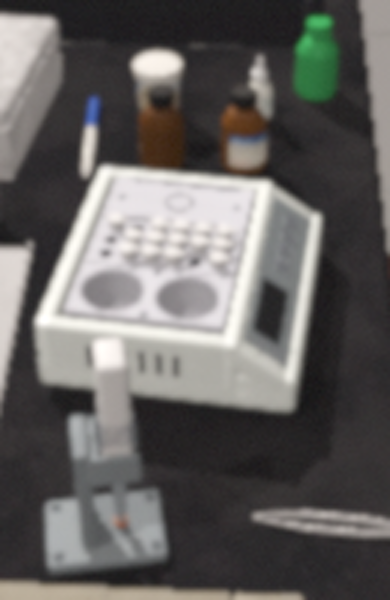

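Run:
```python
from h import *
import pickle
c=pickle.load(open('top0.pkl','rb')); s=pickle.load(open('side0.pkl','rb'))
def f(u,v,b,k): return (u+.5)/k-.5+b[0],(v+.5)/k-.5+b[1]
T1=((190,160),6);T2=((320,155),4.6);T3=((110,160),8);S1=((210,160),3)
for n,u,v,T,z in [('wb',216,171,T1,.075),('wf',192,324,T1,.075),('ring',514,292,T1,.075),
 ('c1',145,75,T1,.075),('c2',622,140,T1,.075),('c3',578,460,T1,.075),('c4',97,403,T1,.075),
 ('capB',128,191,T2,.09),('capF',131,355,T2,.09),('cup',311,182,T2,.064),('drop',303,398,T2,.074),
 ('penL',42,85,T2,.006),('penR',313,73,T2,.006),
 ('p1',130,197,T3,.179),('p2',238,180,T3,.179),('p3',245,250,T3,.179),('p4',138,268,T3,.179),('f1',445,155,T3,.005),('f2',482,410,T3,.005),('f3',288,445,T3,.005)]:
    print(n,pt(c,*f(u,v,*T),z).round(4))
print('side')
for n,u,v,z in [('wb',112,289,.075),('wf',187,299,.075),('ring',180,202,.075),('capB',161,93,.09),('capF',243,94,.09),('probetop',109,346,.179)]:
    print(n,pt(s,*f(u,v,*S1),z).round(4))
P=cloud(c)
for (u,v) in [(347,196),(348,232),(277,209),(239,180),(202,170),(131,188)]: print(P[v,u].round(3))
```

```text
wb [ 0.5408 -0.0081  0.075 ]
wf [ 0.4791 -0.0012  0.075 ]
ring [ 0.4949 -0.1278  0.075 ]
c1 [0.5793 0.0221 0.075 ]
c2 [ 0.5571 -0.1692  0.075 ]
c3 [ 0.429  -0.1545  0.075 ]
c4 [0.4469 0.0348 0.075 ]
capB [ 0.5251 -0.2962  0.09  ]
capF [ 0.4413 -0.2979  0.09  ]
cup [ 0.5372 -0.3956  0.064 ]
drop [ 0.4231 -0.3879  0.074 ]
penL [ 0.6004 -0.2608  0.006 ]
penR [ 0.6108 -0.4116  0.006 ]
p1 [0.5229 0.1925 0.179 ]
p2 [0.5282 0.1636 0.179 ]
p3 [0.5091 0.1603 0.179 ]
p4 [0.5036 0.1888 0.179 ]
f1 [0.5758 0.1581 0.005 ]
f2 [0.4934 0.1411 0.005 ]
f3 [0.4807 0.2022 0.005 ]
side
wb [ 0.5405 -0.0025  0.075 ]
wf [0.4788 0.0068 0.075 ]
ring [ 0.4936 -0.1242  0.075 ]
capB [ 0.5235 -0.2851  0.09  ]
capF [ 0.4422 -0.2869  0.09  ]
probetop [0.517  0.1759 0.179 ]
[ 0.526 -0.296  0.087]
[ 0.441 -0.298  0.091]
[ 0.494 -0.132  0.071]
[ 0.561 -0.039  0.076]
[ 0.603  0.066 -0.   ]
[0.515 0.181 0.178]
```

```bash
cat >> h.py <<'E'
def circ(x,y,z,r,n=40):
    a=np.linspace(0,2*np.pi,n); return np.c_[x+r*np.cos(a),y+r*np.sin(a),0*a+z]
def overlay(c,curves,f,box,k):
    u0,v0,u1,v1=box
    im=cv2.resize(c['img'][v0:v1,u0:u1,::-1],None,fx=k,fy=k,interpolation=cv2.INTER_CUBIC)
    for P in curves:
        q=(proj(c,P)-[u0,v0]+.5)*k-.5
        cv2.polylines(im,[np.round(q).astype(int)],False,(0,0,255),1,cv2.LINE_AA)
    cv2.imwrite('pics/'+f,im)
E
python3 - <<'E'
from h import *
import pickle
c=pickle.load(open('top0.pkl','rb')); s=pickle.load(open('side0.pkl','rb'))
L=[circ(.5408,-.0075,.075,.0255),circ(.479,-.0005,.075,.0255),circ(.4949,-.127,.075,.012),
circ(.5251,-.2955,.09,.0135),circ(.4413,-.297,.09,.0135),circ(.5251,-.2955,0,.0225),circ(.4413,-.297,0,.0225)]
overlay(c,L,'o_t.png',(200,165,360,255),5)
overlay(s,L,'o_s.png',(220,170,310,280),5)
E
```

```text
(no output)
```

View pics/o_t.png

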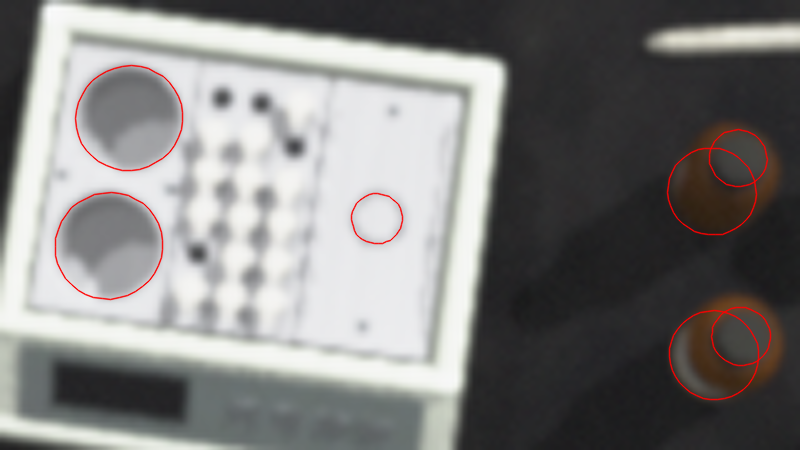

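View pics/o_s.png

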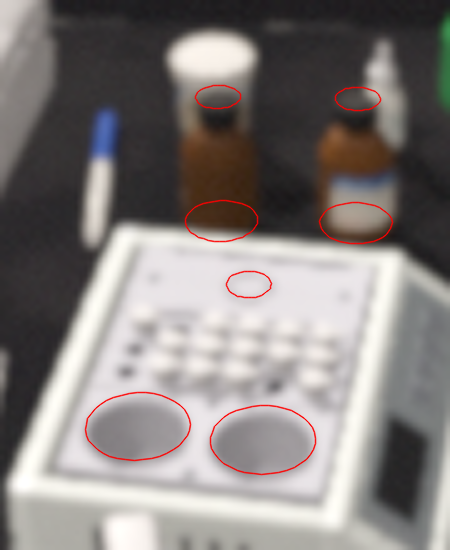

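The overlays agree in both cameras to about 1–2 mm. Next I plan the first approach, gripping the caps with the jaws along the heater's y.

```bash
cat >> h.py <<'E'
from scipy.spatial.transform import Rotation as R
def goal(psi):
    """tool down, y axis at angle psi from world x"""
    x=np.array([0,0,-1.]);y=np.array([np.cos(psi),np.sin(psi),0]);return np.c_[x,y,np.cross(x,y)]
def plan(wps,psi):
    s=ctrl.get_state();R0=R.from_quat(s['tcp_rot']).as_matrix();p0=s['eef_pos']
    print('t',round(s['time'],2),'p',p0.round(4),'F',s['contact_force'].round(2),'op',round(s['opening'],3),'q',s['qpos'].round(2))
    print('dr',R.from_matrix(R0.T@goal(psi)).as_rotvec().round(4))
    for w in wps: print(w,'->',(R0.T@(np.array(w)-p0)).round(4).tolist())
E
python3 - <<'E'
from h import *
s=ctrl.get_state();print(R.from_quat(s['tcp_rot']).as_matrix().round(3))
Y=np.pi/2-.113
for k in(Y,Y-np.pi): plan([(.5,.15,.3),(.525,-.296,.2),(.525,-.296,.15)],k)
E
```

```text
[[-0.001  0.345  0.939]
 [-0.002  0.939 -0.345]
 [-1.    -0.002 -0.   ]]
t 0.1 p [0.2323 0.6331 0.23  ] F [0.3  0.05 0.27] op 0.999 q [ 1.07  0.29  1.58  0.    1.28 -0.15]
dr [-0.2388 -0.0006  0.0021]
(0.5, 0.15, 0.3) -> [-0.0693, -0.3614, 0.4178]
(0.525, -0.296, 0.2) -> [0.0315, -0.7713, 0.595]
(0.525, -0.296, 0.15) -> [0.0815, -0.7712, 0.595]
t 0.1 p [0.2323 0.6331 0.23  ] F [0.3  0.05 0.27] op 0.999 q [ 1.07  0.29  1.58  0.    1.28 -0.15]
dr [2.9028e+00 3.1000e-03 9.0000e-04]
(0.5, 0.15, 0.3) -> [-0.0693, -0.3614, 0.4178]
(0.525, -0.296, 0.2) -> [0.0315, -0.7713, 0.595]
(0.525, -0.296, 0.15) -> [0.0815, -0.7712, 0.595]
```

play_rows(claw=[90,90,90,90,90,90,90,90,90,90,90,90,90,90,90,90,90,90,90,90], travel=[[-0.07,-0.36,0.418],[-0.07,-0.36,0.418],[-0.07,-0.36,0.418],[-0.07,-0.36,0.418],[-0.07,-0.36,0.418],[-0.07,-0.36,0.418],[-0.07,-0.36,0.418],[-0.07,-0.36,0.418],[-0.07,-0.36,0.418],[-0.07,-0.36,0.418],[-0.07,-0.36,0.418],[-0.07,-0.36,0.418],[0.03,-0.771,0.595],[0.03,-0.771,0.595],[0.03,-0.771,0.595],[0.03,-0.771,0.595],[0.03,-0.771,0.595],[0.03,-0.771,0.595],[0.03,-0.771,0.595],[0.03,-0.771,0.595]], dr=[[-0.239,0,0.002],[-0.239,0,0.002],[-0.239,0,0.002],[-0.239,0,0.002],[-0.239,0,0.002],[-0.239,0,0.002],[-0.239,0,0.002],[-0.239,0,0.002],[-0.239,0,0.002],[-0.239,0,0.002],[-0.239,0,0.002],[-0.239,0,0.002],[-0.239,0,0.002],[-0.239,0,0.002],[-0.239,0,0.002],[-0.239,0,0.002],[-0.239,0,0.002],[-0.239,0,0.002],[-0.239,0,0.002],[-0.239,0,0.002]], force=30)

```text
time: 2.1
eef_pos: [0.5217, -0.2396, 0.2132]
tcp_rot: [0.04, 0.706, -0.039, 0.706]
contact_force: [0.1, 1.0, -0.0]
opening: 0.653
```

Run:
```python
from h import *
Y=np.pi/2-.113
plan([(.525,-.296,.16),(.525,-.296,.12),(.525,-.296,.065)],Y)
```

```text
t 2.1 p [ 0.5217 -0.2396  0.2132] F [ 0.14  0.98 -0.03] op 0.653 q [-0.61  0.08  1.85  0.    1.22 -2.07]
dr [ 0.0006 -0.0011 -0.0009]
(0.525, -0.296, 0.16) -> [0.0532, -0.0558, 0.0096]
(0.525, -0.296, 0.12) -> [0.0932, -0.0558, 0.0097]
(0.525, -0.296, 0.065) -> [0.1482, -0.0559, 0.0097]
```

play_rows(claw=[90,90,90,90,90,90,90,90,90,90], travel=[[0.03,-0.056,0.01],[0.053,-0.056,0.01],[0.08,-0.056,0.01],[0.1,-0.056,0.01],[0.115,-0.056,0.01],[0.125,-0.056,0.01],[0.132,-0.056,0.01],[0.138,-0.056,0.01],[0.14,-0.056,0.01],[0.14,-0.056,0.01]], dr=[[0,-0.001,-0.001],[0,-0.001,-0.001],[0,-0.001,-0.001],[0,-0.001,-0.001],[0,-0.001,-0.001],[0,-0.001,-0.001],[0,-0.001,-0.001],[0,-0.001,-0.001],[0,-0.001,-0.001],[0,-0.001,-0.001]])

```text
time: 3.1
eef_pos: [0.5256, -0.2962, 0.0735]
tcp_rot: [0.039, 0.706, -0.04, 0.706]
contact_force: [-0.0, -0.8, -0.2]
opening: 0.651
```

Run:
```python
from h import *
Y=np.pi/2-.113
plan([(.525,-.296,.073)],Y)
for n in('top','side'):
    c=shot(n); save(c,n+'1.png',(300,130,420,230) if n=='top' else (200,100,340,220),5)
```

```text
t 3.1 p [ 0.5256 -0.2962  0.0735] F [-0.   -0.84 -0.25] op 0.651 q [-0.68  0.31  1.86 -0.    0.97 -2.14]
dr [0.0008 0.0005 0.0004]
(0.525, -0.296, 0.073) -> [0.0005, 0.0002, -0.0006]
```

View pics/side1.png

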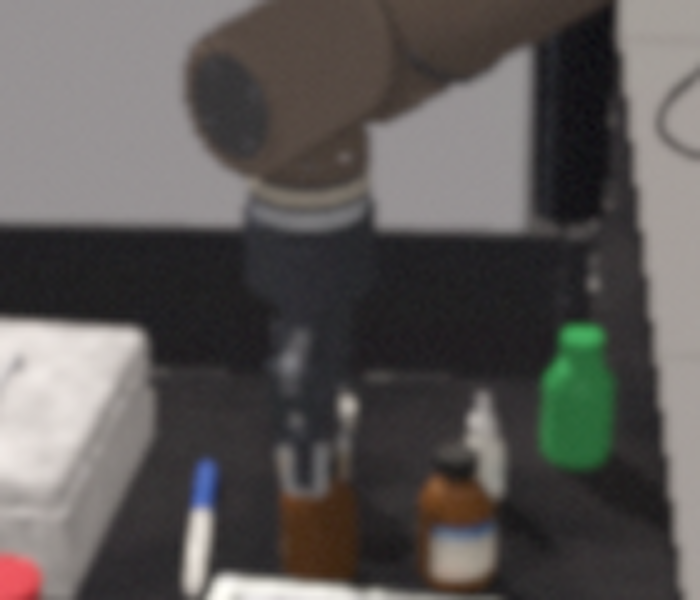

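View pics/top1.png

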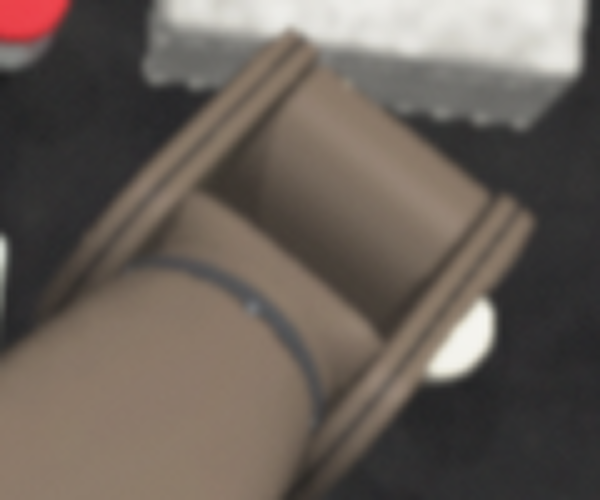

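Run:
```python
from h import *
s=shot('side')
b=(200,100,340,220)
L=[circ(.5256,-.2962,.09,.0135),circ(.5256,-.2962,0,.0225),circ(.5256,-.2962,.06,.0225)]
y=np.array([.113,.994,0]);x=np.array([.994,-.113,0]);p=np.array([.5256,-.2962,.0755])
for d in(.028,.035):
    q=p+y*d; L.append(np.array([q-x*.011,q+x*.011,q+x*.011+[0,0,.04],q-x*.011+[0,0,.04],q-x*.011]))
overlay(s,L,'o2.png',(240,150,310,220),9)
```

```text
(no output)
```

View pics/o2.png

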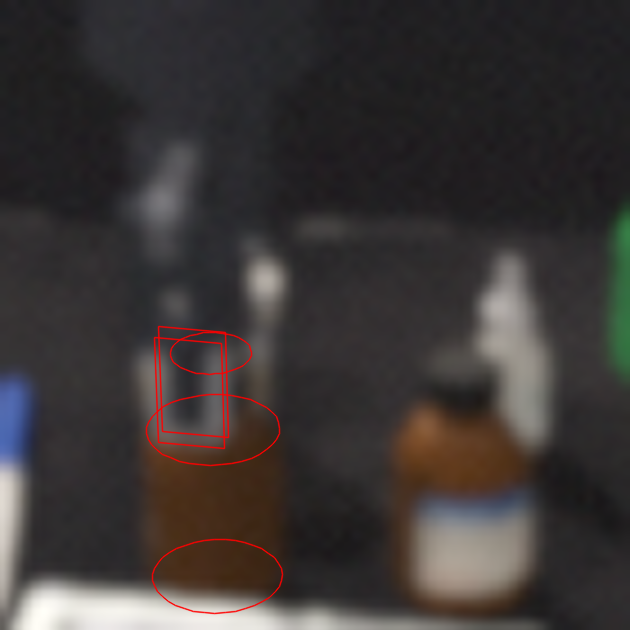

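The fingers and the bottle both match the model overlay, so I close now.

play_rows(claw=[105,120,135,150,165,180,190,200,200,200,200], travel=[[0,0,0],[0,0,0],[0,0,0],[0,0,0],[0,0,0],[0,0,0],[0,0,0],[0,0,0],[0,0,0],[0,0,0],[0,0,0]], dr=[[0,0,0],[0,0,0],[0,0,0],[0,0,0],[0,0,0],[0,0,0],[0,0,0],[0,0,0],[0,0,0],[0,0,0],[0,0,0]], force=40)

```text
time: 4.35
eef_pos: [0.5258, -0.2966, 0.0741]
tcp_rot: [0.039, 0.706, -0.04, 0.706]
contact_force: [-0.7, 0.1, 1.9]
opening: 0.305
```

Run:
```python
from h import *
Y=np.pi/2-.113
plan([],Y)
s=shot('side'); save(s,'s3.png',(240,150,310,220),8)
```

```text
t 4.35 p [ 0.5258 -0.2966  0.0741] F [-0.74  0.11  1.88] op 0.305 q [-0.68  0.31  1.86 -0.    0.97 -2.14]
dr [0.0006 0.0014 0.001 ]
```

View pics/s3.png

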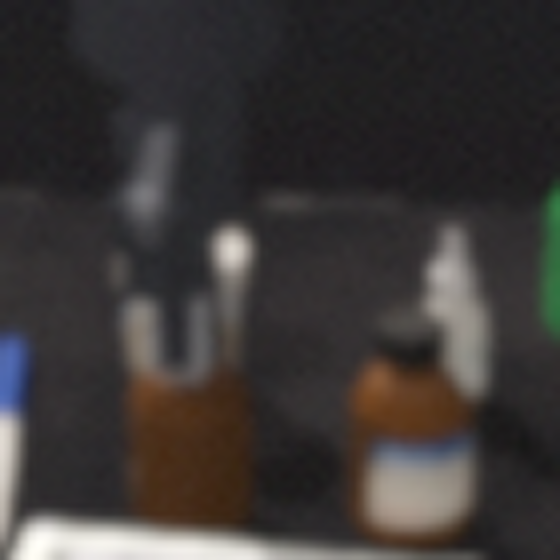

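Opening 26 mm confirms the cap is gripped. Lift and carry to above the back well.

Run:
```python
from h import *
Y=np.pi/2-.113
plan([(.5258,-.2966,.2),(.541,-.0078,.2),(.541,-.0078,.17)],Y)
```

```text
t 4.4 p [ 0.5258 -0.2966  0.0741] F [0.   0.06 1.32] op 0.303 q [-0.68  0.31  1.86 -0.    0.97 -2.14]
dr [0.0006 0.0014 0.001 ]
(0.5258, -0.2966, 0.2) -> [-0.1259, -0.0002, 0.0002]
(0.541, -0.0078, 0.2) -> [-0.1262, 0.2885, -0.0171]
(0.541, -0.0078, 0.17) -> [-0.0962, 0.2886, -0.0172]
```

play_rows(claw=[200,200,200,200,200,200,200,200,200,200,200,200,200,200,200,200,200,200,200,200], travel=[[-0.01,0,0],[-0.03,0,0],[-0.06,0,0],[-0.09,0,0],[-0.115,0,0],[-0.126,0,0],[-0.126,0.02,-0.001],[-0.126,0.045,-0.003],[-0.126,0.075,-0.005],[-0.126,0.105,-0.006],[-0.126,0.135,-0.008],[-0.126,0.165,-0.01],[-0.126,0.195,-0.012],[-0.126,0.225,-0.014],[-0.126,0.25,-0.015],[-0.126,0.27,-0.016],[-0.126,0.282,-0.017],[-0.12,0.2885,-0.017],[-0.11,0.2885,-0.017],[-0.11,0.2885,-0.017]], dr=[[0,0.001,0.001],[0,0.001,0.001],[0,0.001,0.001],[0,0.001,0.001],[0,0.001,0.001],[0,0.001,0.001],[0,0.001,0.001],[0,0.001,0.001],[0,0.001,0.001],[0,0.001,0.001],[0,0.001,0.001],[0,0.001,0.001],[0,0.001,0.001],[0,0.001,0.001],[0,0.001,0.001],[0,0.001,0.001],[0,0.001,0.001],[0,0.001,0.001],[0,0.001,0.001],[0,0.001,0.001]])

```text
time: 6.4
eef_pos: [0.5396, -0.008, 0.1811]
tcp_rot: [0.04, 0.708, -0.04, 0.704]
contact_force: [0.5, 0.0, -1.2]
opening: 0.301
```

Run:
```python
from h import *
Y=np.pi/2-.113
plan([(.541,-.0078,.114)],Y)
p=ctrl.get_state()['eef_pos']
s=shot('side')
z=p[2]-.074
L=[circ(p[0],p[1],z,.0225),circ(p[0],p[1],z+.06,.0225),circ(.5408,-.0078,.075,.0255),circ(.479,-.001,.075,.0255)]
overlay(s,L,'o4.png',(215,170,315,275),5.7)
c=shot('top'); save(c,'t4.png')
```

```text
t 6.4 p [ 0.5396 -0.008   0.1811] F [ 0.49  0.02 -1.19] op 0.301 q [-0.2   0.04  1.95 -0.    1.15 -1.66]
dr [ 0.0003 -0.0044 -0.0001]
(0.541, -0.0078, 0.114) -> [0.0671, 0.0003, 0.0017]
```

View pics/o4.png

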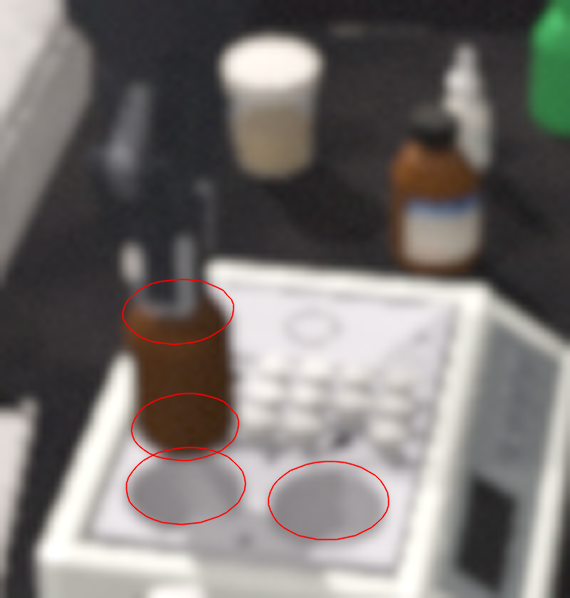

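View pics/t4.png

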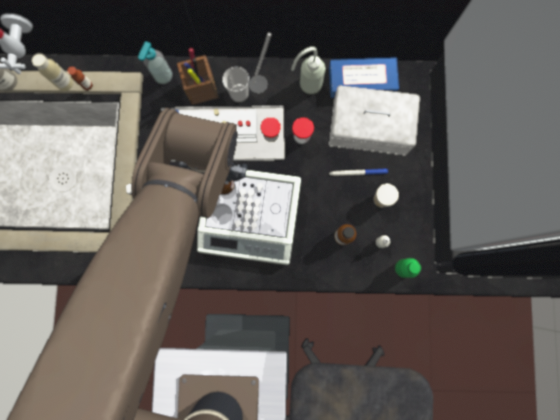

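The bottle lines up with the well in x (both centred at column 185). Lowering now, with rotation corrected.

play_rows(claw=[200,200,200,200,200,200,200,200,200,200], travel=[[0.003,0,0.0015],[0.012,0,0.0015],[0.018,0,0.0015],[0.023,0,0.0015],[0.028,0,0.0015],[0.033,0,0.0015],[0.038,0,0.0015],[0.043,0,0.0015],[0.048,0,0.0015],[0.05,0,0.0015]], dr=[[0,-0.004,0],[0,-0.004,0],[0,-0.004,0],[0,-0.004,0],[0,-0.004,0],[0,-0.004,0],[0,-0.004,0],[0,-0.004,0],[0,-0.004,0],[0,-0.004,0]])

```text
time: 7.5
eef_pos: [0.5416, -0.0083, 0.1321]
tcp_rot: [0.04, 0.706, -0.04, 0.706]
contact_force: [-0.8, 1.9, 0.1]
opening: 0.302
```

Run:
```python
from h import *
Y=np.pi/2-.113
plan([(.541,-.0078,.116)],Y)
s=shot('side')
overlay(s,[],'o5.png',(215,170,315,275),5.7)
```

```text
t 7.5 p [ 0.5416 -0.0083  0.1321] F [-0.78  1.85  0.1 ] op 0.302 q [-0.2   0.1   1.99  0.    1.05 -1.66]
dr [-0.0004  0.0012 -0.0006]
(0.541, -0.0078, 0.116) -> [0.0161, 0.0004, -0.0007]
```

View pics/o5.png

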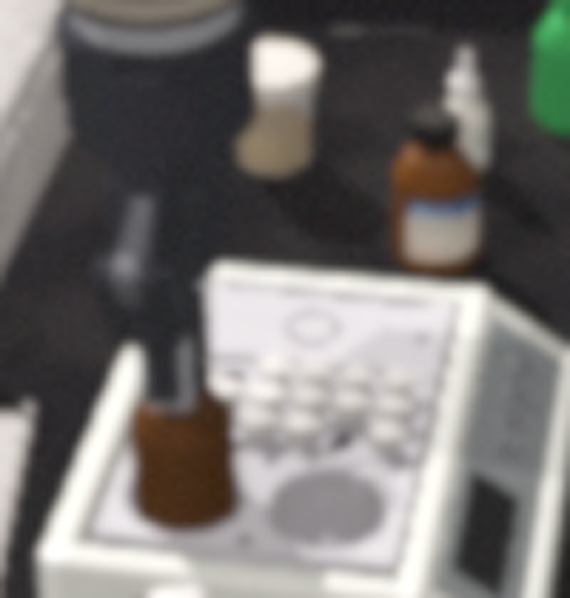

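play_rows(claw=[200,200,200,200,200,200], travel=[[0,0.002,0],[0.004,0.002,0],[0.007,0.002,0],[0.01,0.002,0],[0.013,0.002,0],[0.014,0.002,0]], dr=[[0,0.001,0],[0,0.001,0],[0,0.001,0],[0,0.001,0],[0,0.001,0],[0,0.001,0]])

```text
time: 8.15
eef_pos: [0.5415, -0.0064, 0.1174]
tcp_rot: [0.04, 0.706, -0.04, 0.706]
contact_force: [0.2, -0.6, -0.7]
opening: 0.295
```

Run:
```python
from h import *
Y=np.pi/2-.113
plan([(.541,-.0058,.112)],Y)
```

```text
t 8.15 p [ 0.5415 -0.0064  0.1174] F [ 0.21 -0.61 -0.69] op 0.295 q [-0.2   0.12  1.99  0.    1.03 -1.66]
dr [-0.0005 -0.0007 -0.0005]
(0.541, -0.0058, 0.112) -> [0.0054, 0.0005, -0.0006]
```

play_rows(claw=[200,200,200,200], travel=[[0.001,0,0],[0.002,0,0],[0.003,0,0],[0.0035,0,0]], dr=[[0,0,0],[0,0,0],[0,0,0],[0,0,0]])

```text
time: 8.55
eef_pos: [0.5417, -0.0064, 0.1142]
tcp_rot: [0.04, 0.706, -0.04, 0.706]
contact_force: [-0.4, 0.3, 1.9]
opening: 0.302
```

Run:
```python
from h import *
Y=np.pi/2-.113
plan([(.541,-.0058,.112)],Y)
```

```text
t 8.55 p [ 0.5417 -0.0064  0.1142] F [-0.38  0.31  1.85] op 0.302 q [-0.2   0.12  2.    0.    1.02 -1.66]
dr [-0.0005 -0.0003 -0.0006]
(0.541, -0.0058, 0.112) -> [0.0022, 0.0005, -0.0008]
```

It touches down at the expected height (0.1142 m, Fz +1.9 N). Settle, release and lift.

play_rows(claw=[200,200,185,170,155,140,125,110,100,90,90,90,90,90,90,90,90,90], travel=[[0.001,0,0],[0.001,0,0],[0.001,0,0],[0.001,0,0],[0.001,0,0],[0.001,0,0],[0.001,0,0],[0,0,0],[0,0,0],[0,0,0],[-0.01,0,0],[-0.03,0,0],[-0.05,0,0],[-0.07,0,0],[-0.09,0,0],[-0.09,-0.04,0],[-0.09,-0.09,0],[-0.09,-0.13,-0.02]], dr=[[0,0,0],[0,0,0],[0,0,0],[0,0,0],[0,0,0],[0,0,0],[0,0,0],[0,0,0],[0,0,0],[0,0,0],[0,0,0],[0,0,0],[0,0,0],[0,0,0],[0,0,0],[0,0,0],[0,0,0],[0,0,0]])

```text
time: 10.35
eef_pos: [0.5082, -0.1355, 0.2059]
tcp_rot: [0.039, 0.705, -0.04, 0.707]
contact_force: [0.2, -0.8, -0.3]
opening: 0.644
```

Run:
```python
from h import *
Y=np.pi/2-.113
plan([(.4413,-.297,.17),(.4413,-.297,.073)],Y)
s=shot('side')
overlay(s,[circ(.5410,-.0065,.130,.0135),circ(.541,-.0065,.075,.0255)],'o6.png',(215,170,315,275),5.7)
overlay(s,[circ(.4413,-.297,.09,.0135),circ(.4413,-.297,0,.0225)],'o6b.png',(270,165,320,225),9)
```

```text
t 10.35 p [ 0.5082 -0.1355  0.2059] F [ 0.17 -0.82 -0.25] op 0.644 q [-0.45 -0.02  1.97  0.    1.19 -1.91]
dr [0.0005 0.0031 0.0011]
(0.4413, -0.297, 0.17) -> [0.0359, -0.1679, -0.0485]
(0.4413, -0.297, 0.073) -> [0.1329, -0.1678, -0.0488]
```

View pics/o6.png

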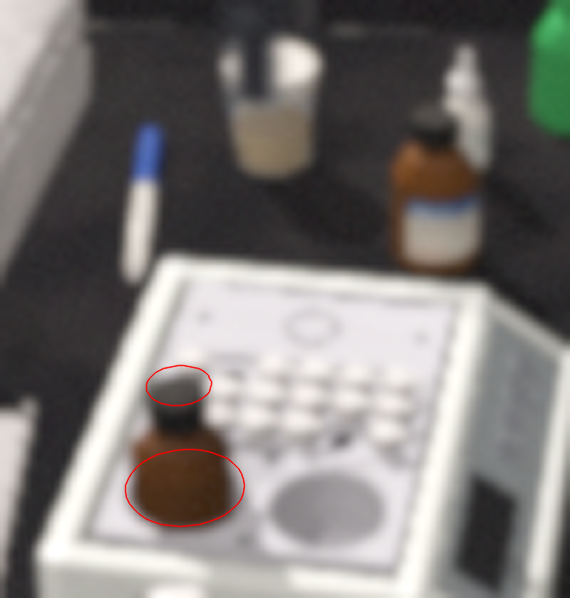

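View pics/o6b.png

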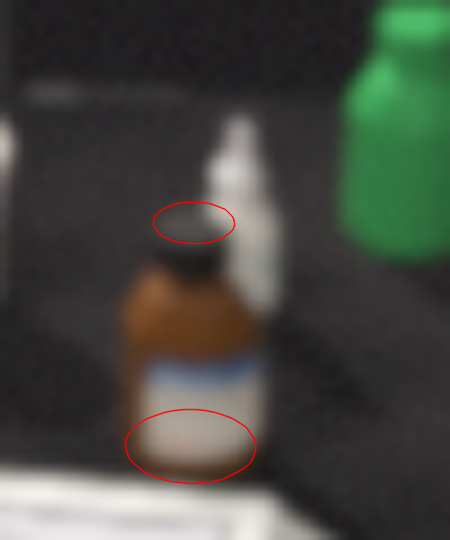

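The first bottle stands upright in the back well, and its cap matches the predicted seated height. Next is the second bottle.

play_rows(claw=[90,90,90,90,90,90,90,90,90,90,90,90,90,90], travel=[[0,-0.04,-0.01],[0,-0.08,-0.02],[0,-0.12,-0.035],[0,-0.15,-0.045],[0.01,-0.168,-0.0495],[0.035,-0.168,-0.0495],[0.065,-0.168,-0.0495],[0.085,-0.168,-0.0495],[0.1,-0.168,-0.0495],[0.113,-0.168,-0.0495],[0.123,-0.168,-0.0495],[0.13,-0.168,-0.0495],[0.1325,-0.168,-0.0495],[0.1325,-0.168,-0.0495]], dr=[[0,0.003,0.001],[0,0.003,0.001],[0,0.003,0.001],[0,0.003,0.001],[0,0.003,0.001],[0,0.003,0.001],[0,0.003,0.001],[0,0.003,0.001],[0,0.003,0.001],[0,0.003,0.001],[0,0.003,0.001],[0,0.003,0.001],[0,0.003,0.001],[0,0.003,0.001]])

```text
time: 11.8
eef_pos: [0.4358, -0.3014, 0.0735]
tcp_rot: [0.04, 0.707, -0.042, 0.704]
contact_force: [0.3, 0.9, 0.2]
opening: 0.646
```

Run:
```python
from h import *
plan([(.4405,-.297,.0735)],np.pi/2-.113)
s=shot('side')
p=ctrl.get_state()['eef_pos']
L=[circ(p[0],p[1],.09,.0135),circ(p[0],p[1],0,.0225)]
overlay(s,L,'o7.png',(270,165,320,225),9)
```

```text
t 11.8 p [ 0.4358 -0.3014  0.0735] F [0.34 0.86 0.18] op 0.646 q [-0.79  0.16  2.04 -0.01  0.94 -2.24]
dr [-0.0033 -0.0041  0.0034]
(0.4405, -0.297, 0.0735) -> [-0.0, 0.0049, 0.0042]
```

View pics/o7.png

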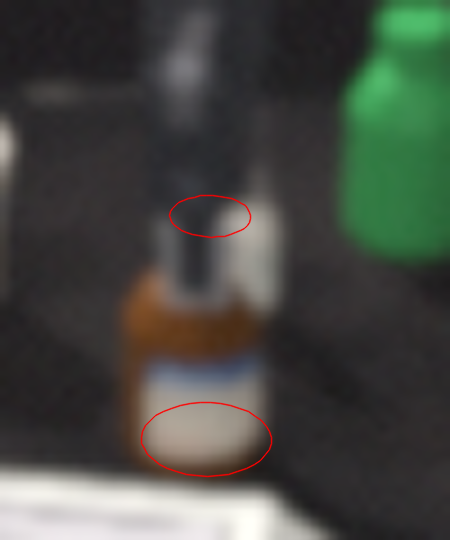

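play_rows(claw=[90,90,90,90], travel=[[0,0.005,0.004],[0,0.005,0.004],[0,0.005,0.004],[0,0.005,0.004]], dr=[[-0.003,-0.004,0.003],[-0.003,-0.004,0.003],[-0.003,-0.004,0.003],[-0.003,-0.004,0.003]])

```text
time: 12.25
eef_pos: [0.4407, -0.2971, 0.0741]
tcp_rot: [0.04, 0.706, -0.04, 0.706]
contact_force: [-0.0, 0.1, 0.1]
opening: 0.651
```

Run:
```python
from h import *
plan([(.4405,-.297,.0735)],np.pi/2-.113)
```

```text
t 12.25 p [ 0.4407 -0.2971  0.0741] F [-0.02  0.1   0.15] op 0.651 q [-0.78  0.16  2.04 -0.    0.94 -2.24]
dr [-0.0001  0.0007  0.0011]
(0.4405, -0.297, 0.0735) -> [0.0006, 0.0001, -0.0002]
```

play_rows(claw=[105,120,135,150,165,180,190,200,200,200,200], travel=[[0,0,0],[0,0,0],[0,0,0],[0,0,0],[0,0,0],[0,0,0],[0,0,0],[0,0,0],[0,0,0],[0,0,0],[0,0,0]], dr=[[0,0,0],[0,0,0],[0,0,0],[0,0,0],[0,0,0],[0,0,0],[0,0,0],[0,0,0],[0,0,0],[0,0,0],[0,0,0]], force=40)

```text
time: 13.35
eef_pos: [0.4408, -0.2972, 0.0742]
tcp_rot: [0.039, 0.706, -0.04, 0.706]
contact_force: [-0.1, -0.0, 1.6]
opening: 0.298
```

Run:
```python
from h import *
plan([(.4405,-.297,.2),(.479,.0007,.2),(.479,.0007,.185)],np.pi/2-.113)
```

```text
t 13.35 p [ 0.4408 -0.2972  0.0742] F [-0.13 -0.05  1.55] op 0.298 q [-0.78  0.16  2.04 -0.    0.94 -2.24]
dr [-0.0002  0.001   0.0014]
(0.4405, -0.297, 0.2) -> [-0.1258, 0.0, -0.0002]
(0.479, 0.0007, 0.2) -> [-0.1262, 0.3002, 0.0045]
(0.479, 0.0007, 0.185) -> [-0.1112, 0.3002, 0.0045]
```

play_rows(claw=[200,200,200,200,200,200,200,200,200,200,200,200,200,200,200,200,200,200,200,200], travel=[[-0.01,0,0],[-0.03,0,0],[-0.06,0,0],[-0.09,0,0],[-0.115,0,0],[-0.126,0,0],[-0.126,0.02,0],[-0.126,0.045,0.001],[-0.126,0.075,0.001],[-0.126,0.105,0.002],[-0.126,0.135,0.002],[-0.126,0.165,0.003],[-0.126,0.195,0.003],[-0.126,0.225,0.004],[-0.126,0.255,0.004],[-0.126,0.278,0.005],[-0.126,0.292,0.005],[-0.12,0.3,0.005],[-0.11,0.3,0.005],[-0.11,0.3,0.005]], dr=[[0,0.001,0.001],[0,0.001,0.001],[0,0.001,0.001],[0,0.001,0.001],[0,0.001,0.001],[0,0.001,0.001],[0,0.001,0.001],[0,0.001,0.001],[0,0.001,0.001],[0,0.001,0.001],[0,0.001,0.001],[0,0.001,0.001],[0,0.001,0.001],[0,0.001,0.001],[0,0.001,0.001],[0,0.001,0.001],[0,0.001,0.001],[0,0.001,0.001],[0,0.001,0.001],[0,0.001,0.001]])

```text
time: 15.35
eef_pos: [0.4781, 0.0002, 0.1814]
tcp_rot: [0.04, 0.708, -0.04, 0.704]
contact_force: [-0.5, -0.1, -1.1]
opening: 0.303
```

Run:
```python
from h import *
plan([(.4795,.0007,.14)],np.pi/2-.113)
p=ctrl.get_state()['eef_pos']
s=shot('side')
z=p[2]-.074
L=[circ(p[0],p[1],z,.0225),circ(p[0],p[1],z+.06,.0225),circ(.479,.0005,.075,.0255)]
overlay(s,L,'o8.png',(215,170,315,275),5.7)
```

```text
t 15.35 p [4.781e-01 2.000e-04 1.814e-01] F [-0.48 -0.09 -1.1 ] op 0.303 q [-0.21 -0.11  2.09 -0.    1.16 -1.67]
dr [-0.0005 -0.0045  0.0004]
(0.4795, 0.0007, 0.14) -> [0.0413, 0.0007, 0.0015]
```

View pics/o8.png

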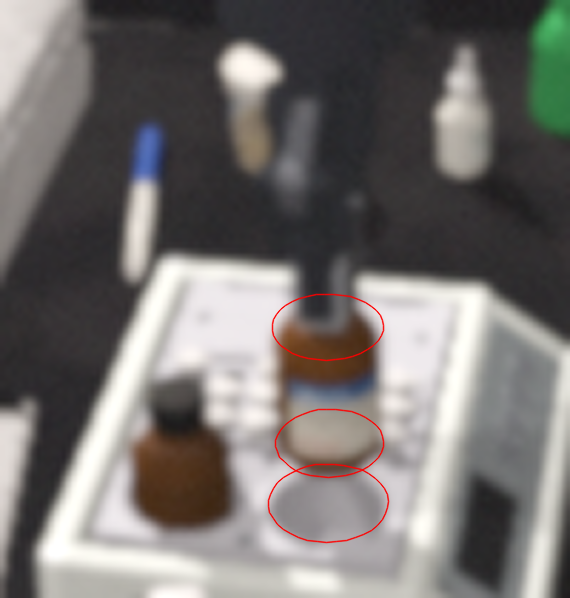

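The front well is centred at column 328 and the bottle at about 329, so they are aligned. Lowering.

play_rows(claw=[200,200,200,200,200,200,200,200,200,200,200,200,200,200], travel=[[0.003,0.0007,0.0015],[0.012,0.0007,0.0015],[0.018,0.0007,0.0015],[0.023,0.0007,0.0015],[0.028,0.0007,0.0015],[0.033,0.0007,0.0015],[0.038,0.0007,0.0015],[0.043,0.0007,0.0015],[0.048,0.0007,0.0015],[0.052,0.0007,0.0015],[0.056,0.0007,0.0015],[0.06,0.0007,0.0015],[0.063,0.0007,0.0015],[0.063,0.0007,0.0015]], dr=[[0,-0.0045,0],[0,-0.0045,0],[0,-0.0045,0],[0,-0.0045,0],[0,-0.0045,0],[0,-0.0045,0],[0,-0.0045,0],[0,-0.0045,0],[0,-0.0045,0],[0,-0.0045,0],[0,-0.0045,0],[0,-0.0045,0],[0,-0.0045,0],[0,-0.0045,0]])

```text
time: 16.8
eef_pos: [0.4796, 0.0005, 0.1186]
tcp_rot: [0.04, 0.706, -0.04, 0.706]
contact_force: [-0.6, -0.7, 0.4]
opening: 0.303
```

Run:
```python
from h import *
plan([(.4795,.0007,.1142)],np.pi/2-.113)
```

```text
t 16.8 p [0.4796 0.0005 0.1186] F [-0.58 -0.67  0.36] op 0.303 q [-0.21 -0.02  2.14 -0.    1.02 -1.67]
dr [-0.001   0.0003  0.0003]
(0.4795, 0.0007, 0.1142) -> [0.0044, 0.0002, -0.0001]
```

play_rows(claw=[200,200,200,200,200], travel=[[0.001,0,0],[0.002,0,0],[0.003,0,0],[0.0045,0,0],[0.0045,0,0]], dr=[[0,0,0],[0,0,0],[0,0,0],[0,0,0],[0,0,0]])

```text
time: 17.3
eef_pos: [0.4797, 0.0004, 0.1143]
tcp_rot: [0.04, 0.706, -0.04, 0.706]
contact_force: [0.2, 0.2, -0.6]
opening: 0.303
```

Run:
```python
from h import *
plan([(.4795,.0007,.1142)],np.pi/2-.113)
```

```text
t 17.3 p [4.797e-01 4.000e-04 1.143e-01] F [ 0.24  0.23 -0.63] op 0.303 q [-0.21 -0.01  2.14 -0.    1.01 -1.67]
dr [-0.0011  0.0006  0.0004]
(0.4795, 0.0007, 0.1142) -> [0.0001, 0.0002, -0.0003]
```

Not touching yet, so I go down 1 mm more.

play_rows(claw=[200,200,200,200], travel=[[0.0005,0,0],[0.001,0,0],[0.0013,0,0],[0.0013,0,0]], dr=[[0,0,0],[0,0,0],[0,0,0],[0,0,0]])

```text
time: 17.7
eef_pos: [0.4805, 0.0003, 0.1142]
tcp_rot: [0.04, 0.705, -0.04, 0.707]
contact_force: [-1.0, 1.0, 5.9]
opening: 0.305
```

Contact at 5.9 N, so it is seated. Release and lift.

play_rows(claw=[200,185,170,155,140,125,110,90,90,90,90,90,90,90,90,90], travel=[[-0.0005,0,0],[-0.0005,0,0],[-0.0005,0,0],[-0.0005,0,0],[-0.0005,0,0],[-0.0005,0,0],[-0.0005,0,0],[-0.0005,0,0],[-0.0005,0,0],[-0.01,0,0],[-0.03,0,0],[-0.06,0,0],[-0.1,0,0],[-0.14,0,0],[-0.17,0,0],[-0.18,0,0]], dr=[[0,0,0],[0,0,0],[0,0,0],[0,0,0],[0,0,0],[0,0,0],[0,0,0],[0,0,0],[0,0,0],[0,0,0],[0,0,0],[0,0,0],[0,0,0],[0,0,0],[0,0,0],[0,0,0]])

```text
time: 19.3
eef_pos: [0.4817, 0.0002, 0.2994]
tcp_rot: [0.04, 0.702, -0.041, 0.71]
contact_force: [0.1, 0.7, 1.0]
opening: 0.646
```

Run:
```python
from h import *
import pickle
plan([(.5155,.1765,.3)],0)
s=shot('side'); pickle.dump(s,open('side9.pkl','wb'))
save(s,'s9.png',(205,200,315,360),3.7)
c=pickle.load(open('top0.pkl','rb'))
# probe model overlay with yaw params
import itertools
def box(x,y,yaw,z,hx=.01,hy=.015):
    a=np.array([[-hx,-hy],[hx,-hy],[hx,hy],[-hx,hy],[-hx,-hy]]);C,S=np.cos(yaw),np.sin(yaw)
    return np.c_[a@np.array([[C,S],[-S,C]])+[x,y],np.full(5,z)]
for yaw in [.17]:
    L=[box(.5159,.1765,yaw,.179),box(.5159,.1765,yaw,.102),box(.5159,.1765,yaw,0,.03,.042)]
    overlay(c,L,'pt.png',(115,165,185,225),10)
    overlay(s,L,'ps.png',(215,260,285,355),6)
```

```text
t 19.3 p [4.817e-01 2.000e-04 2.994e-01] F [0.08 0.67 1.  ] op 0.646 q [-0.21 -0.21  1.96 -0.    1.38 -1.67]
dr [ 1.4569  0.0095 -0.0066]
(0.5155, 0.1765, 0.3) -> [-0.0007, 0.179, 0.0135]
```

View pics/s9.png

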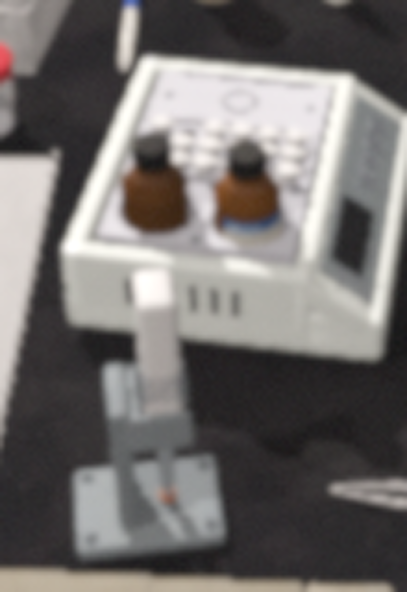

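View pics/pt.png

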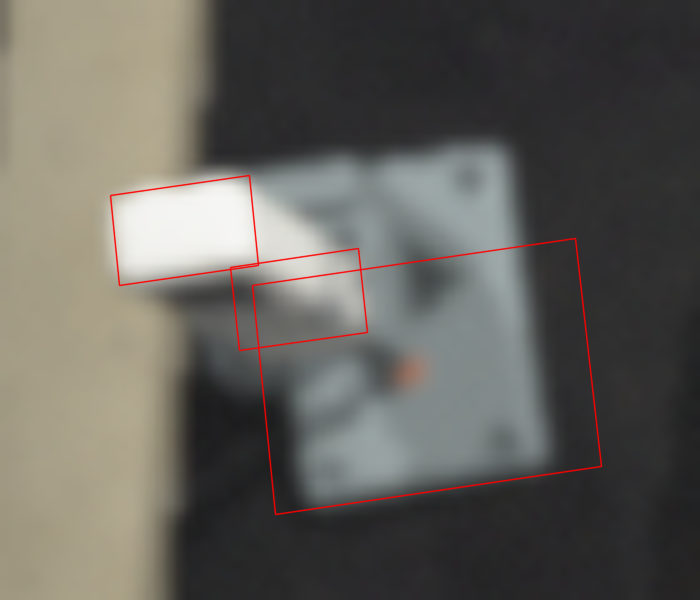

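View pics/ps.png

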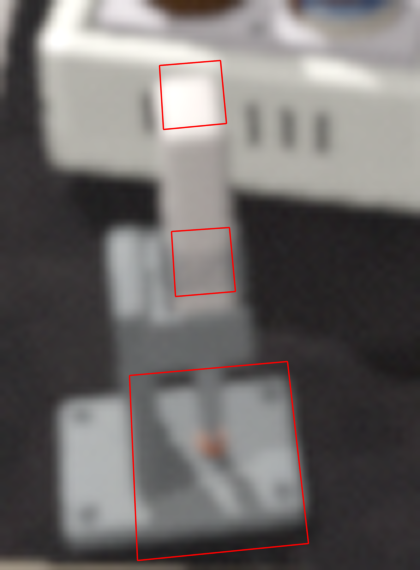

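Both bottles are seated upright. The probe model overlay fits both views at (0.516, 0.1765) with yaw about 0.17. Now I approach the probe with the jaws along its thin (x) side.

Run:
```python
from h import *
plan([(.5157,.177,.3),(.5157,.177,.24)],.17)
```

```text
t 19.35 p [4.816e-01 2.000e-04 2.988e-01] F [0.31 0.78 1.04] op 0.643 q [-0.21 -0.21  1.96 -0.    1.38 -1.67]
dr [ 1.2869  0.0091 -0.0052]
(0.5157, 0.177, 0.3) -> [-0.0012, 0.1796, 0.0138]
(0.5157, 0.177, 0.24) -> [0.0588, 0.1796, 0.0132]
```

play_rows(claw=[90,90,90,90,90,90,90,90,90,90,90,90,90,90], travel=[[0,0.03,0],[0,0.06,0.002],[0,0.09,0.006],[0,0.12,0.009],[0,0.15,0.012],[0,0.17,0.013],[0,0.18,0.0135],[0,0.18,0.0135],[0,0.18,0.0135],[0,0.18,0.0135],[0.02,0.18,0.0135],[0.05,0.18,0.0135],[0.06,0.18,0.0135],[0.06,0.18,0.0135]], dr=[[0.14,0.005,0],[0.28,0.009,-0.005],[0.42,0.009,-0.005],[0.56,0.009,-0.005],[0.7,0.009,-0.005],[0.84,0.009,-0.005],[0.98,0.009,-0.005],[1.12,0.009,-0.005],[1.26,0.009,-0.005],[1.287,0.009,-0.005],[1.287,0.009,-0.005],[1.287,0.009,-0.005],[1.287,0.009,-0.005],[1.287,0.009,-0.005]])

```text
time: 20.75
eef_pos: [0.5144, 0.1769, 0.2357]
tcp_rot: [0.454, 0.542, -0.457, 0.539]
contact_force: [0.0, -0.1, 0.3]
opening: 0.649
```

Run:
```python
from h import *
plan([(.5157,.177,.2),(.5157,.177,.135)],.17)
```

```text
t 20.75 p [0.5144 0.1769 0.2357] F [ 0.02 -0.09  0.32] op 0.649 q [ 0.14 -0.    1.89  0.    1.26 -0.03]
dr [ 0.0008 -0.0002  0.0058]
(0.5157, 0.177, 0.2) -> [0.0357, 0.0015, 0.0002]
(0.5157, 0.177, 0.135) -> [0.1007, 0.0018, 0.0002]
```

play_rows(claw=[90,90,90,90,90,90,90,90], travel=[[0.015,0.0017,0],[0.035,0.0017,0],[0.055,0.0017,0],[0.075,0.0017,0],[0.088,0.0017,0],[0.096,0.0017,0],[0.1,0.0017,0],[0.1,0.0017,0]], dr=[[0,0,0.006],[0,0,0.006],[0,0,0.006],[0,0,0.006],[0,0,0.006],[0,0,0.006],[0,0,0.006],[0,0,0.006]])

```text
time: 21.55
eef_pos: [0.5158, 0.1772, 0.1359]
tcp_rot: [0.456, 0.541, -0.455, 0.541]
contact_force: [-1.1, -0.8, -0.3]
opening: 0.646
```

Run:
```python
from h import *
plan([(.5157,.177,.135)],.17)
s=shot('side'); save(s,'s10.png',(205,230,305,360),4.5)
```

```text
t 21.55 p [0.5158 0.1772 0.1359] F [-1.11 -0.79 -0.31] op 0.646 q [ 0.14  0.1   1.98  0.    1.06 -0.03]
dr [ 0.0009 -0.0002 -0.0004]
(0.5157, 0.177, 0.135) -> [0.0009, -0.0001, 0.0002]
```

View pics/s10.png

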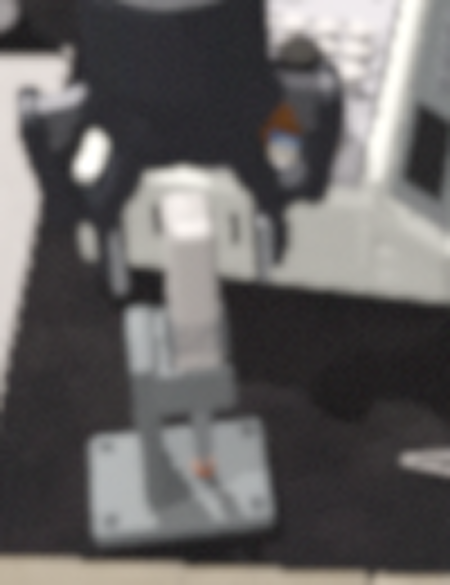

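The handle (about 190 px) is centred between the pads (128 and 255). Close.

play_rows(claw=[110,130,150,165,180,195,210,225,230,230,230,230], travel=[[0,0,0],[0,0,0],[0,0,0],[0,0,0],[0,0,0],[0,0,0],[0,0,0],[0,0,0],[0,0,0],[0,0,0],[0,0,0],[0,0,0]], dr=[[0,0,0],[0,0,0],[0,0,0],[0,0,0],[0,0,0],[0,0,0],[0,0,0],[0,0,0],[0,0,0],[0,0,0],[0,0,0],[0,0,0]], force=50)

```text
time: 22.8
eef_pos: [0.5161, 0.1772, 0.1365]
tcp_rot: [0.456, 0.541, -0.455, 0.541]
contact_force: [-0.6, -0.1, 1.6]
opening: 0.228
```

Run:
```python
from h import *
p=ctrl.get_state()['eef_pos']
plan([p+[0,0,.11]],.17)
```

```text
t 22.8 p [0.5161 0.1772 0.1365] F [-0.6  -0.11  1.64] op 0.228 q [ 0.14  0.1   1.97  0.    1.06 -0.03]
dr [ 0.0009 -0.0002 -0.0013]
[0.51611228 0.17724892 0.24650779] -> [-0.11, 0.0001, -0.0]
```

play_rows(claw=[230,230,230,230,230,230,230,230,230,230,230], travel=[[-0.005,0,0],[-0.015,0,0],[-0.03,0,0],[-0.045,0,0],[-0.06,0,0],[-0.08,0,0],[-0.1,0,0],[-0.12,0,0],[-0.14,0,0],[-0.155,0,0],[-0.16,0,0]], dr=[[0,0,0],[0,0,0],[0,0,0],[0,0,0],[0,0,0],[0,0,0],[0,0,0],[0,0,0],[0,0,0],[0,0,0],[0,0,0]])

```text
time: 23.9
eef_pos: [0.5168, 0.1773, 0.2998]
tcp_rot: [0.457, 0.539, -0.454, 0.542]
contact_force: [0.4, -1.3, -0.2]
opening: 0.228
```

Run:
```python
from h import *
plan([(.5,.0,.31),(.4945,-.1275,.3)],.17)
s=shot('side'); 
p=ctrl.get_state()['eef_pos'];print(proj(s,[p,p-[0,0,.1245]]).round(1))
save(s,'s11.png',(180,150,330,360),2.8)
```

```text
t 23.9 p [0.5168 0.1773 0.2998] F [ 0.36 -1.25 -0.22] op 0.228 q [ 0.14 -0.05  1.82  0.    1.37 -0.03]
dr [ 0.001  -0.     -0.0062]
(0.5, 0.0, 0.31) -> [-0.0105, -0.0466, 0.1719]
(0.4945, -0.1275, 0.3) -> [-0.0007, -0.0738, 0.2966]
[[242.8 225.2]
 [246.2 277.1]]
```

View pics/s11.png

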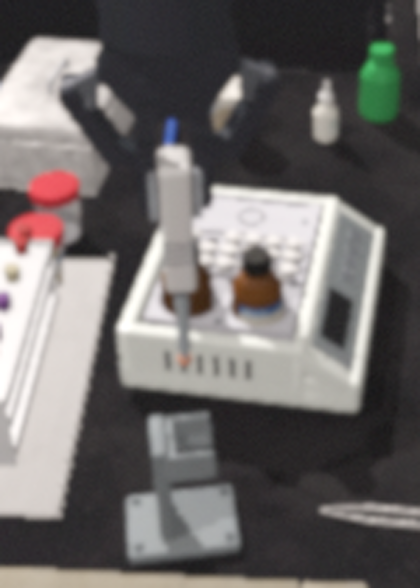

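The probe is out of the stand with its tip at (245.7, 278.6), against a predicted (246.2, 277.1). Move to above the ring.

play_rows(claw=[230,230,230,230,230,230,230,230,230,230,230,230,230,230,230,230,230], travel=[[-0.003,-0.003,0.01],[-0.007,-0.008,0.03],[-0.01,-0.014,0.055],[-0.01,-0.022,0.08],[-0.01,-0.03,0.11],[-0.01,-0.038,0.14],[-0.01,-0.047,0.172],[-0.01,-0.053,0.2],[-0.008,-0.06,0.228],[-0.006,-0.066,0.255],[-0.004,-0.07,0.275],[-0.002,-0.073,0.289],[0,-0.074,0.2965],[0.02,-0.074,0.2965],[0.04,-0.074,0.2965],[0.05,-0.074,0.2965],[0.05,-0.074,0.2965]], dr=[[0,0,-0.006],[0,0,-0.006],[0,0,-0.006],[0,0,-0.006],[0,0,-0.006],[0,0,-0.006],[0,0,-0.006],[0,0,-0.006],[0,0,-0.006],[0,0,-0.006],[0,0,-0.006],[0,0,-0.006],[0,0,-0.006],[0,0,-0.006],[0,0,-0.006],[0,0,-0.006],[0,0,-0.006]])

```text
time: 25.65
eef_pos: [0.4934, -0.1266, 0.2467]
tcp_rot: [0.455, 0.543, -0.456, 0.539]
contact_force: [-0.3, 0.3, -1.2]
opening: 0.228
```

Run:
```python
from h import *
plan([(.4945,-.1275,.205)],.17)
s=shot('side'); p=ctrl.get_state()['eef_pos']
overlay(s,[circ(p[0],p[1],p[2]-.1245,.005),circ(.4945,-.1275,.075,.012)],'o12.png',(225,150,315,240),6.5)
c=shot('top'); 
overlay(c,[circ(p[0],p[1],p[2]-.1245,.005),circ(.4945,-.1275,.075,.012)],'t12.png',(190,140,310,260),5)
```

```text
t 25.65 p [ 0.4934 -0.1266  0.2467] F [-0.25  0.33 -1.24] op 0.228 q [-0.45 -0.09  1.96 -0.    1.28 -0.62]
dr [ 0.0015 -0.0028  0.0041]
(0.4945, -0.1275, 0.205) -> [0.0417, 0.0011, 0.0012]
```

View pics/o12.png

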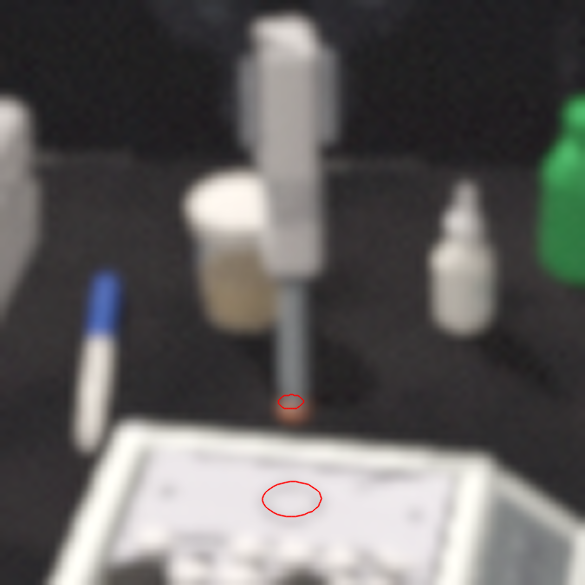

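View pics/t12.png

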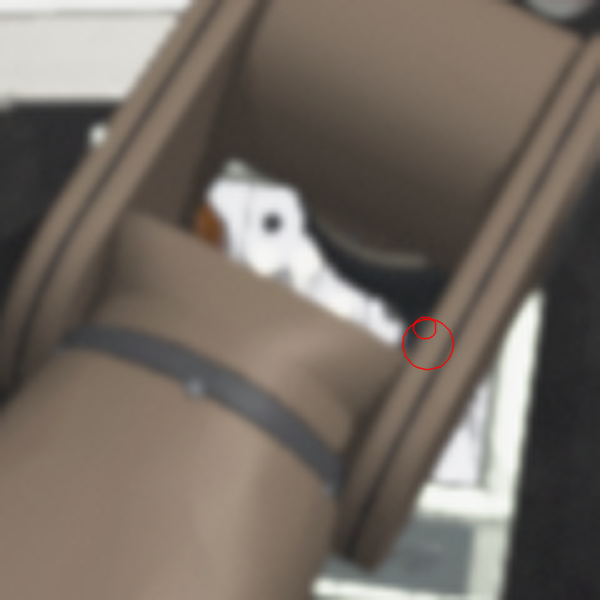

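play_rows(claw=[230,230,230,230,230,230,230,230,230], travel=[[0.006,0.001,0.001],[0.014,0.001,0.001],[0.022,0.001,0.001],[0.028,0.001,0.001],[0.033,0.001,0.001],[0.036,0.001,0.001],[0.039,0.001,0.001],[0.039,0.001,0.001],[0.039,0.001,0.001]], dr=[[0.001,-0.003,0.004],[0.001,-0.003,0.004],[0.001,-0.003,0.004],[0.001,-0.003,0.004],[0.001,-0.003,0.004],[0.001,-0.003,0.004],[0.001,-0.003,0.004],[0.001,-0.003,0.004],[0.001,-0.003,0.004]])

```text
time: 26.65
eef_pos: [0.496, -0.1281, 0.2105]
tcp_rot: [0.456, 0.539, -0.455, 0.543]
contact_force: [-0.2, -0.1, -0.4]
opening: 0.229
```

Run:
```python
from h import *
plan([(.4945,-.1275,.1945)],.17)
s=shot('side'); p=ctrl.get_state()['eef_pos'];print(ctrl.get_state()['contact_force'])
overlay(s,[circ(p[0],p[1],p[2]-.1245,.005),circ(.4945,-.1275,.075,.012)],'o13.png',(245,190,295,240),11)
```

```text
t 26.65 p [ 0.496  -0.1281  0.2105] F [-0.16 -0.06 -0.35] op 0.229 q [-0.45 -0.06  1.99 -0.    1.2  -0.62]
dr [ 0.0005  0.0033 -0.0041]
(0.4945, -0.1275, 0.1945) -> [0.016, -0.0014, -0.0009]
[-0.56611831  0.11162248 -0.91811253]
```

View pics/o13.png

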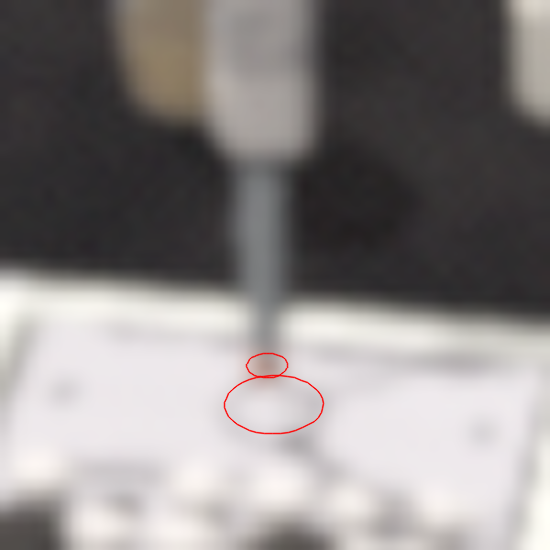

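play_rows(claw=[230,230,230,230,230,230,230,230], travel=[[0.002,-0.0014,-0.001],[0.005,-0.0014,-0.001],[0.007,-0.0014,-0.001],[0.0085,-0.0014,-0.001],[0.01,-0.0014,-0.001],[0.01,-0.0014,-0.001],[0.01,-0.0014,-0.001],[0.01,-0.0014,-0.001]], dr=[[0,0.003,-0.004],[0,0.003,-0.004],[0,0.003,-0.004],[0,0.003,-0.004],[0,0.003,-0.004],[0,0.003,-0.004],[0,0.003,-0.004],[0,0.003,-0.004]])

```text
time: 27.5
eef_pos: [0.4946, -0.1274, 0.2007]
tcp_rot: [0.456, 0.541, -0.456, 0.541]
contact_force: [0.1, 0.3, -1.0]
opening: 0.226
```

Run:
```python
from h import *
plan([(.4945,-.1275,.1945)],.17)
s=shot('side'); p=ctrl.get_state()['eef_pos'];print(ctrl.get_state()['contact_force'])
overlay(s,[circ(.4945,-.1275,.075,.012)],'o14.png',(245,190,295,240),11)
for i in range(3): shot('side'); print(ctrl.get_state()['contact_force'].round(2))
```

```text
t 27.5 p [ 0.4946 -0.1274  0.2007] F [ 0.1   0.29 -1.04] op 0.226 q [-0.45 -0.05  2.   -0.    1.19 -0.62]
dr [ 0.0005  0.0005 -0.0004]
(0.4945, -0.1275, 0.1945) -> [0.0062, -0.0001, 0.0001]
[-0.3864637  -0.54681215 -1.39621621]
[-1.51  0.33 -1.26]
[-0.1   0.07 -1.03]
[-0.4  -0.04 -1.45]
```

View pics/o14.png

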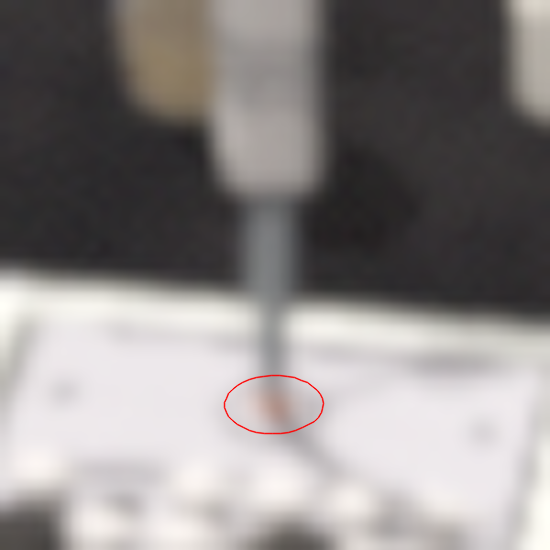

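The tip (271,406) is inside the ring (centre 274,404), and the baseline Fz is about -1.2 N. Step down and watch the force.

play_rows(claw=[230,230,230,230,230], travel=[[0.0007,0,0],[0.0014,0,0],[0.002,0,0],[0.002,0,0],[0.002,0,0]], dr=[[0,0,0],[0,0,0],[0,0,0],[0,0,0],[0,0,0]])

```text
time: 28.2
eef_pos: [0.4947, -0.1274, 0.1989]
tcp_rot: [0.456, 0.54, -0.456, 0.541]
contact_force: [-0.3, -1.0, 0.6]
opening: 0.231
```

Run:
```python
from h import *
plan([(.4945,-.1275,.1945)],.17)
F=[]
for i in range(8): shot('side'); s=ctrl.get_state();F.append(np.r_[s['contact_force'],s['eef_pos'][2]])
print(np.mean(F,0).round(4),np.std(F,0).round(3))
```

```text
t 28.2 p [ 0.4947 -0.1274  0.1989] F [-0.27 -0.99  0.6 ] op 0.231 q [-0.45 -0.05  2.01 -0.    1.18 -0.62]
dr [ 0.0006  0.0007 -0.0006]
(0.4945, -0.1275, 0.1945) -> [0.0044, -0.0002, 0.0]
[-0.1106 -0.3451  0.5377  0.1988] [0.51  0.402 0.412 0.   ]
```

play_rows(claw=[230,230,230,230,230], travel=[[0.0007,0,0],[0.0014,0,0],[0.0025,0,0],[0.0025,0,0],[0.0025,0,0]], dr=[[0,0,0],[0,0,0],[0,0,0],[0,0,0],[0,0,0]])

```text
time: 29.1
eef_pos: [0.4947, -0.1275, 0.1963]
tcp_rot: [0.456, 0.54, -0.456, 0.541]
contact_force: [-0.3, 1.1, 1.5]
opening: 0.231
```

Run:
```python
from h import *
plan([(.4945,-.1275,.1945)],.17)
F=[]
for i in range(40):
    c=shot('side'); s=ctrl.get_state();F.append(np.r_[s['contact_force'],s['eef_pos']])
print(np.mean(F,0).round(4),np.std(F,0).round(4))
overlay(c,[circ(.4945,-.1275,.075,.012)],'o15.png',(245,180,295,240),9)
```

```text
t 29.1 p [ 0.4947 -0.1275  0.1963] F [-0.25  1.13  1.52] op 0.231 q [-0.45 -0.05  2.01 -0.    1.18 -0.62]
dr [ 0.0005  0.0007 -0.0006]
(0.4945, -0.1275, 0.1945) -> [0.0018, -0.0002, 0.0]
[-0.1924 -0.0534  1.0628  0.4947 -0.1275  0.1963] [0.574  0.4884 0.4306 0.     0.     0.    ]
```

View pics/o15.png

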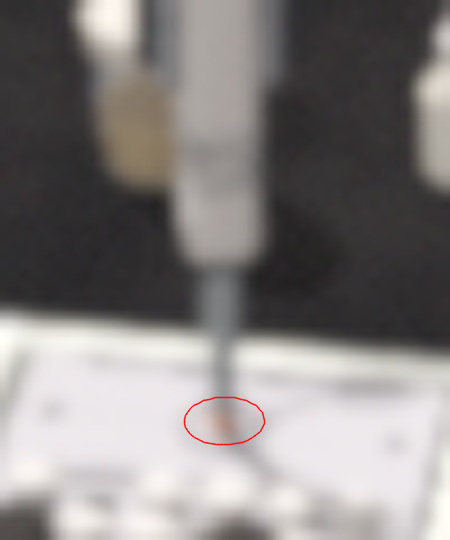

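Fz averages 1.06 N. Adding the probe weight of about 1.0–1.2 N gives 2.05–2.3 N on the spring, or about 4–4.5 mm. Press 0.6 mm more.

play_rows(claw=[230,230,230,230,230,230], travel=[[0.0003,-0.0002,0],[0.0006,-0.0002,0],[0.0006,-0.0002,0],[0.0006,-0.0002,0],[0.0006,-0.0002,0],[0.0006,-0.0002,0]], dr=[[0,0,0],[0,0,0],[0,0,0],[0,0,0],[0,0,0],[0,0,0]])

```text
time: 31.7
eef_pos: [0.4945, -0.1275, 0.1957]
tcp_rot: [0.456, 0.54, -0.456, 0.541]
contact_force: [0.5, 1.1, 1.1]
opening: 0.223
```

Run:
```python
from h import *
plan([],.17)
F=[]
for i in range(40):
    c=shot('side'); s=ctrl.get_state();F.append(np.r_[s['contact_force'],s['eef_pos']])
print(np.mean(F,0).round(4),np.std(F,0).round(4))
save(c,'s16.png'); t=shot('top'); save(t,'t16.png')
overlay(c,[circ(.4945,-.1275,.075,.012)],'o16.png',(245,150,295,240),6)
```

```text
t 31.7 p [ 0.4945 -0.1275  0.1957] F [0.5  1.09 1.14] op 0.223 q [-0.45 -0.05  2.01 -0.    1.18 -0.62]
dr [ 0.0005  0.0007 -0.0009]
[ 0.7137  0.041   1.0877  0.4945 -0.1275  0.1957] [0.5601 0.4545 0.5507 0.     0.     0.    ]
```

View pics/o16.png

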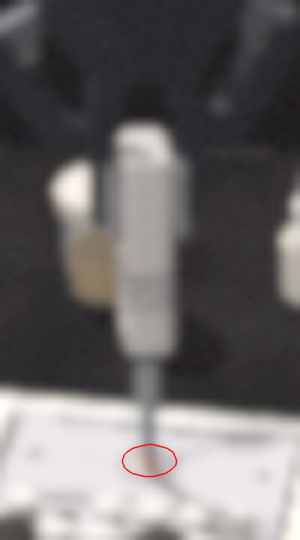

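View pics/s16.png

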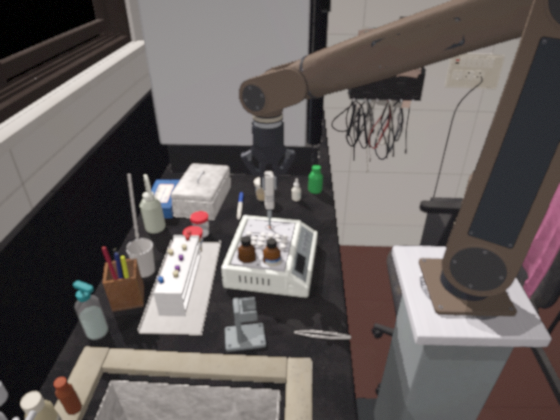

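View pics/t16.png

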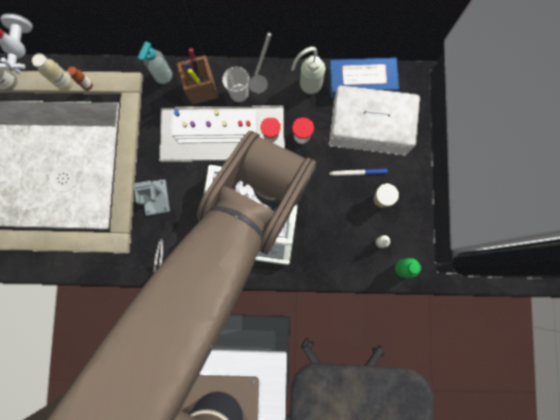

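play_rows(claw=[230,230,230,230,230,230,230,230], travel=[[0.0003,0,0],[0.0005,0,0],[0.0005,0,0],[0.0005,0,0],[0.0005,0,0],[0.0005,0,0],[0.0005,0,0],[0.0005,0,0]], dr=[[0,0,0],[0,0,0],[0,0,0],[0,0,0],[0,0,0],[0,0,0],[0,0,0],[0,0,0]])

```text
time: 34.55
eef_pos: [0.4945, -0.1275, 0.1952]
tcp_rot: [0.456, 0.54, -0.456, 0.541]
contact_force: [1.3, 0.2, 1.3]
opening: 0.231
```

Run:
```python
from h import *
plan([],.17)
F=[]
for i in range(40):
    c=shot('side'); s=ctrl.get_state();F.append(np.r_[s['contact_force'],s['eef_pos']])
print(np.mean(F,0).round(4),np.std(F,0).round(4),np.abs(s['dq']).max())
overlay(c,[],'o17.png',(245,190,295,240),11)
ctrl.sign_off()
```

```text
t 34.55 p [ 0.4945 -0.1275  0.1952] F [1.34 0.22 1.33] op 0.231 q [-0.45 -0.05  2.01 -0.    1.18 -0.62]
dr [ 0.0005  0.0008 -0.0008]
[ 1.1248  0.0323  1.2045  0.4945 -0.1275  0.1952] [0.5965 0.5104 0.4847 0.     0.     0.    ] 0.002541509934260434
the job is handed in; nothing more can be done
```

View pics/o17.png

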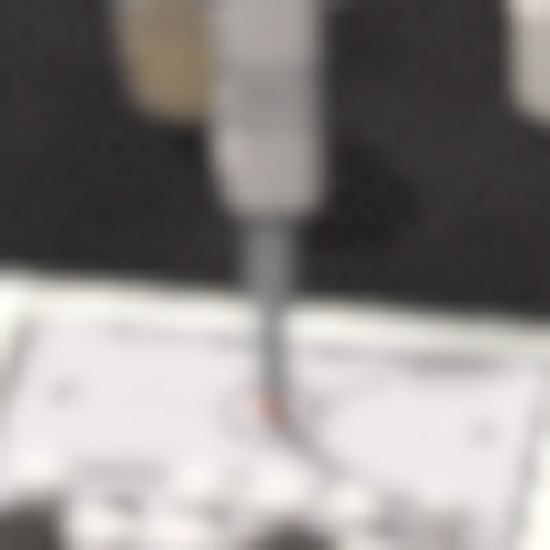

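Both brown bottles are in the bottle block's wells, and the probe is held upright in the grip, tip inside the ring, pressed in by an estimated 4–5 mm. I handed the job in at about 36.5 s.

- **Bottles:** I let each go only after a touchdown force showed at the expected seated height. They stand upright in the side view.
- **Probe:** It was lifted straight up out of its stand. In the last picture the copper tip, at about (270, 408) in the crop, is inside the ring, and the arm was still (joint speeds below 0.003 rad/s).
- **Tip travel:** This is not measured directly:
    - The mean vertical force of 1.2 N plus the probe's weight of about 1.0–1.2 N gives about 2.2–2.4 N on the spring, or 4.5–5 mm.
    - The expected contact height gives about 4.3 mm.
- **Side force:** In the last two stages of pressing, a sideways force along x rose from about 0 to about 1.1 N. I did not correct it, and saw no tilt or slip.
- **Bystanders:** The dropper bottle, sample cup and pen look unmoved in the top and side pictures taken just before the final 0.5 mm press.

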